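# Set a drop-cup device on its height gauge

### The job

Set up the drop-height check on the liquid-limit device, only by pushing with the fingers: grip, lift or carry nothing. Tip the steel gauge block, which stands on its end on the black base, over towards the bracket so that it lies flat, and push it along the middle of the base until its end meets the bracket. Then tip the raised brass cup over and down so that it rests on the block; leave the other things on the table where they are.

Things in the scene. Friction and masses are not known exactly. Their poses are not given: they have to be found in the camera images.
- device: liquid-limit device, fixed. Origin on the table under it; x points from its front to the bracket at its back, y to its left, z up. Black rubber base, x -80 to 70, y -62 to 62 mm, flat top at z = 50 mm. A crank sticks out on the right (x 20 to 64, y to -102, z 59 to 73 mm); a turn counter stands left of the bracket (y 27 to 59 mm, z to 75 mm)
- bracket_face (a point): middle of the front face of the aluminium bracket, where it meets the base top: x = 30, y = 0, z = 50 mm in the device frame. This upright face is the stop for the gauge block; the bracket is 60 mm wide at its foot, reaches back to x = 64 mm and up to z = 90 mm at the pivot
- strike_spot (a point): grey worn spot on the base top where the cup strikes, x = -17, y = 0, z = 50 mm in the device frame; the flat gauge block, pushed home, covers it
- cup (a joint): hinge of the brass cup, rad: 0 = down on the bare base, grows as the cup swings up and back; at 1.57 it stands on edge, 2.0 is the stop. Starts at 1.6 to 1.9. Stiff pivot: near upright the cup stays where it is left (1 to 3 N at the rim move it); below about 0.7 rad it sinks slowly by its own weight. Resting on the flat gauge block it reads about 0.17
- cup_pivot (a point): the cup's pivot axis (parallel to the device's y), at x = 48, z = 79 mm in the device frame
- cup_rim (a point): middle of the cup's rim on the side farthest from the pivot, 110 mm from the pivot axis. The cup is a round bowl, 94 mm wide, 27 mm deep, wall 3 mm; with the cup down it lies at the front side of the pivot, its mouth up; with the cup raised this is its highest point, and the mouth faces the back
- gauge_mid (a point): centre of the steel gauge block, 70 x 32 x 10 mm, 0.17 kg, loose. Its own z runs along its 70 mm length, its y along the 32 mm width, its x along the 10 mm thickness. It starts standing on its end on the base in front of the bracket (z up, x roughly along the device's x); flat and home, its centre is at x = -5, y = 0, z = 55 mm in the device frame
- evaporating_dish: white porcelain evaporating dish, 67 mm wide, 24 mm high; origin under its centre; leave alone
- moisture_tin_1: round aluminium moisture tin with lid, 52 mm wide, 28 mm high; origin under its centre; leave alone
- moisture_tin_2: a second such tin, 52 mm wide, 28 mm high; origin under its centre; leave alone
- spatula: small lab spatula lying flat, 150 mm long along its own x, 8 mm high; origin under its middle; leave alone
- wash_bottle: plastic wash bottle with red spout, 79 x 101 mm, 196 mm high; origin under its centre; leave alone
- stopwatch: black stopwatch lying flat, 67 x 58 mm, 19 mm high; origin under its centre; leave alone
- brush: flat brush with wooden handle, 156 mm long along its own x, 10 mm high; origin under its middle; leave alone
There are look-alikes about, which are no part of the job. What is shaped like the part that bears gauge_mid but orange is not meant.

How it is judged:
On the way:
1. the gauge block lies flat on the base, in the middle and with its end at the bracket, while the cup is still raised (angle between gauge_mid's own z axis and vertical above 1.5 rad and x of gauge_mid in the frame of device above -0.01 m and y of gauge_mid in the frame of device between -0.013 and 0.013 m and height (world z) of gauge_mid between 0.05 and 0.06 m and value of joint cup above 0.9 rad), for 0.2 s.
At the end, for the whole second after the job is handed in: the gauge block lies flat on the base, its end within 5 mm of the bracket and its centre within 13 mm of the middle line, and the cup rests still on it (hinge at 0.13 to 0.21 rad) (angle between gauge_mid's own z axis and vertical above 1.5 rad and x of gauge_mid in the frame of device above -0.01 m and y of gauge_mid in the frame of device between -0.013 and 0.013 m and height (world z) of gauge_mid between 0.05 and 0.06 m and value of joint cup between 0.13 and 0.21 rad and velocity of joint cup between -0.05 and 0.05 rad/s and linear speed of gauge below 0.01 m/s); the robot touches nothing.
It fails at once if the gauge block is lifted off the base while it stands (angle between gauge_mid's own z axis and vertical below 0.5 rad and height (world z) of gauge_mid above 0.096 m).
It fails at once if the gauge block is lifted or tipped up again while it lies flat (angle between gauge_mid's own z axis and vertical above 1.4 rad and height (world z) of gauge_mid above 0.072 m).
It fails at once if the gauge block falls off the base (height (world z) of gauge_mid below 0.045 m).
It fails at once if one of the other things on the table is moved by more than 20 mm (distance of any of evaporating_dish, moisture_tin_1, moisture_tin_2, spatula, wash_bottle, stopwatch, brush from where it was at the start of the episode above 0.02 m).
It also fails if it takes over 58 s, if anything falls off the work surface, if the arm or the gripper's body presses on something with over 40 N, if the wrist force passes 120 N, or if a joint passes its speed limit or range.

### The arm

A 7-joint arm with a two-finger parallel gripper is mounted at the origin on a cart in front of the work surface, level with it; the furniture and walls round the work are solid. World frame = base frame: x ahead of the robot, y to its left, z up, the work surface at z = 0. Lengths are in m, angles in rad, forces in N, time in s.
With the tool pointing down it reaches from about 0.35 to 0.9 m from the base axis. Payload 8.1 kg.
Tool frame: the origin (TCP) lies at the centre of the arm's flange, where the gripper is bolted on; the fingertips stand 178 mm ahead of it and the grasp point (between the pads) lies 159 mm ahead of it; z points along the fingers, y is the direction in which the jaws open and shut (so a half turn about z gives the same grasp; the last joint's range is limited). The gripper opens to 92 mm and grips with 3 to 60 N. Pads are 19 mm wide; open, the fingers measure 130 mm over their backs; the gripper's body (75 mm by 190 mm) begins 47 mm behind the grasp point.
Start: joints at [-1.281, 0.434, 0.025, 1.573, -0.012, 1.134, -0.075], TCP at [0.239, 0.577, 0.405] pointing down, gripper open.
Joint ranges: [-2.62, 2.62], [-0.44, 2.09], [-1.27, 1.32], [0.08, 2.57], [-1.32, 4.46], [0.12, 2], [-2.74, 2.74]. Speed limits (rad/s): [2.22, 2.22, 3.01, 3.01, 3.14, 3.14, 3.14].

### API

Orientations are given as a rotation vector (axis times angle).
In Python, from cell import arm, get_image, camera_model gives the robot as it stands. The module is installed in compiled form; this text tells all that it offers.
- The arm moves only by the shell command python3 -m pendant 'ROWS' [FORCE]. ROWS is JSON, a list that holds one entry, the list of rows, each a list of 7 numbers: the shift along the tool's x, y, z in mm, then the turn, a rotation vector about the tool's x, y, z in rad, then the closure, from -1 (fully open) to 1 (shut). In form: [[[x, y, z, rx, ry, rz, hand], ...]]. A call has 1 to 20 rows; each row is the pose to reach, as a shift and turn from the pose commanded when the call began, along the tool's axes at that moment; what a row does not reach only later rows make up. A row lasts 1/8 s, in which the tool goes at most 62.5 mm and 10.7 degrees, less where a joint would pass 70% of its speed; a pose out of reach is approached as far as the arm can. A call with a gripper value outside its range is refused whole. The fingers move at their own pace and stop on an object; FORCE is the grip in N (left out, the last holds). Time passes only in rows, so rows that repeat a pose let the fingers close. It gives the time, the measured TCP pose, the force and the opening at its end, in the units of the state.
- arm.observe(): the state, without advancing time (a new reading comes with each control period).
- get_image(name): name is "scene" or "top" or "wrist"; returns the picture (420x560x3 uint8, red, green, blue); there is no depth.
- camera_model(name): a dict with "fx", "fy", "cx", "cy" (pixels), "k1" (the pictures are not rectified: a ray, as slopes to the right and down, at radius r is drawn at 1 + k1 r^2 times it, then the intrinsics apply), "position" and "orientation" of the camera in the world; the wrist camera has in their place "T_tool_cam" (4x4, takes a point from camera to tool coordinates, whose origin is the TCP and whose axes are the flange's). Camera axes: x right, y down, z forward; pixel columns grow to the right and rows downward; lengths in m; the calibration is good to about 2 mm. A picture is of the moment at which its call begins: read the wrist's pose just before it. camera_model takes no time and is no camera call.
- arm.sign_off(): hands the job in, once; it reports no verdict.
The state is a dict: "clock": time; "joints": joint angles; "dq": joint speeds; "joint_efforts": joint torques, N m; "position": TCP position; "ee_rot": TCP orientation; "force": force on the tool from outside, world axes, zero at the start; "ft_torque": the same for the moment, N m; "width": opening from 0.0 (shut) to 1.0 (fully open).
Only numpy, scipy, OpenCV 4.12 (cv2) and the standard library are available. Lean on these libraries where they do the work, as an engineer would, in place of code of your own. Each camera call takes 0.05 s, during which the arm holds its last target.

## Working session

There is one attempt and no reset: what is moved stays moved. The work goes in short steps, Python scripts to look and compute and a shell command to move; the robot and the scene stay as the last step left them, time stands still between calls to the robot, and variables do not carry over. Pictures are saved under pics/ and viewed, and the job is handed in when it is done.

```bash
mkdir -p pics; ls; python3 - <<'E'
from cell import arm,get_image,camera_model
import cv2
s=arm.observe();print(s)
for n in("scene","top","wrist"):
    im=get_image(n);cv2.imwrite(f"pics/{n}0.png",im[:,:,::-1]);print(n,camera_model(n))
E
```

```text
pics
{'clock': 0.0, 'joints': array([-1.28062764,  0.43520963,  0.02495014,  1.5741191 , -0.01158831,
        1.13398953, -0.07507364]), 'dq': array([-0.00074737,  0.00089767,  0.00048623, -0.0009625 ,  0.00083922,
        0.00076034,  0.00021935]), 'joint_efforts': array([-1.85976642e-03, -6.67849159e+01,  9.84582715e-01, -3.14463794e+01,
       -6.03700010e-02,  4.30243893e-02,  1.87534156e-04]), 'position': array([0.23914638, 0.57717607, 0.40394428]), 'ee_rot': array([-6.12996755e-01, -3.08103738e+00,  2.46941490e-03]), 'force': array([-0.50264482,  1.21937945,  0.04704813]), 'ft_torque': array([ 0.03854965, -0.02584761,  0.05017447]), 'width': 1.0010745865123813}
scene {'fx': 397.8199837568758, 'fy': 397.8199837568758, 'cx': 285.01556682836116, 'cy': 209.02954971273638, 'k1': 0.024720573975886295, 'position': array([ 0.03722727, -0.53511925,  0.76400527]), 'orientation': array([-2.18972952,  0.8223561 , -0.33769015])}
top {'fx': 397.7090608332063, 'fy': 397.7090608332063, 'cx': 283.8977476250269, 'cy': 208.91868418164552, 'k1': 0.03206499132897473, 'position': array([0.31925798, 0.01711664, 1.28442306]), 'orientation': array([-2.15678505,  2.11146981, -0.14675347])}
wrist {'fx': 314.60301767945737, 'fy': 314.60301767945737, 'cx': 277.1092922280934, 'cy': 215.17818486356416, 'k1': -0.015450492474500296, 'T_tool_cam': array([[ 1.86534265e-05, -9.52519298e-01, -3.04478221e-01,
         8.29667212e-02],
       [ 9.99999805e-01,  2.07962488e-04, -5.89319197e-04,
        -2.20911055e-04],
       [ 6.24657956e-04, -3.04478150e-01,  9.52519116e-01,
         1.88438600e-02],
       [ 0.00000000e+00,  0.00000000e+00,  0.00000000e+00,
         1.00000000e+00]])}
```

View pics/scene0.png

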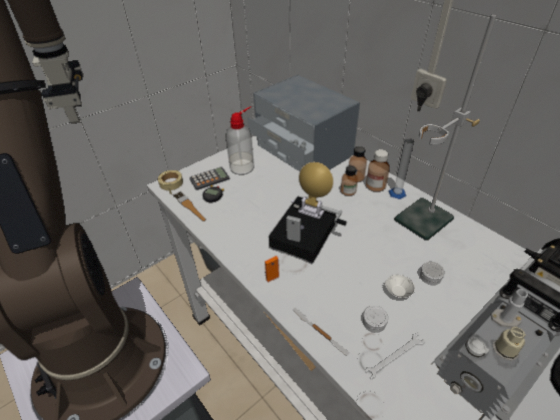

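View pics/top0.png

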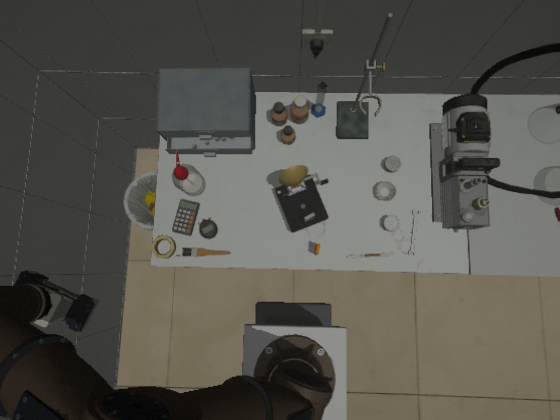

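View pics/wrist0.png

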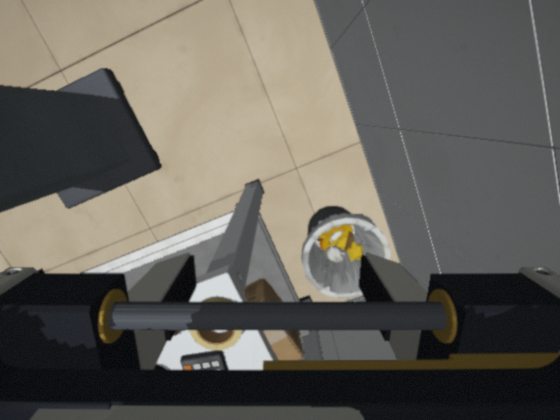

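The scene view shows the device near (305,230), the raised cup at (316,180), the steel block at (294,229), and the orange look-alike at (272,268). The top view has the device near (302,205). I'll zoom in on it.

```bash
cat > h.py <<'E'
import numpy as np,cv2
from cell import arm,get_image,camera_model
from scipy.spatial.transform import Rotation as R
def cam(n,s=None):
    m=camera_model(n);K=np.array([[m['fx'],0,m['cx']],[0,m['fy'],m['cy']],[0,0,1]]);D=np.array([m['k1'],0,0,0.])
    if n=='wrist':
        T=np.eye(4);T[:3,:3]=R.from_rotvec(s['ee_rot']).as_matrix();T[:3,3]=s['position'];T=T@m['T_tool_cam']
        return K,D,T[:3,:3],T[:3,3]
    return K,D,R.from_rotvec(m['orientation']).as_matrix(),np.array(m['position'])
def ray(c,uv):
    K,D,Rm,p=c
    q=cv2.undistortPoints(np.array([[uv]],float),K,D)[0,0]
    d=Rm@np.array([q[0],q[1],1]);return p,d/np.linalg.norm(d)
def onz(c,uv,z):
    p,d=ray(c,uv);return p+d*(z-p[2])/d[2]
def proj(c,P):
    K,D,Rm,p=c
    X=(np.atleast_2d(P)-p)@Rm
    return cv2.projectPoints(X.reshape(-1,1,3),np.zeros(3),np.zeros(3),K,D)[0][:,0]
def tri(rs):
    A=np.zeros((3,3));b=np.zeros(3)
    for p,d in rs:
        M=np.eye(3)-np.outer(d,d);A+=M;b+=M@p
    return np.linalg.solve(A,b)
def crop(im,x,y,w,h,f,name):
    cv2.imwrite(name,cv2.resize(im[y:y+h,x:x+w,::-1],None,fx=f,fy=f,interpolation=cv2.INTER_CUBIC))
E
python3 - <<'E'
from h import *
a=cv2.imread('pics/scene0.png')[:,:,::-1];crop(a,250,150,110,120,5,'pics/s1.png')
a=cv2.imread('pics/top0.png')[:,:,::-1];crop(a,260,150,90,110,5,'pics/t1.png')
E
```

```text
(no output)
```

View pics/s1.png

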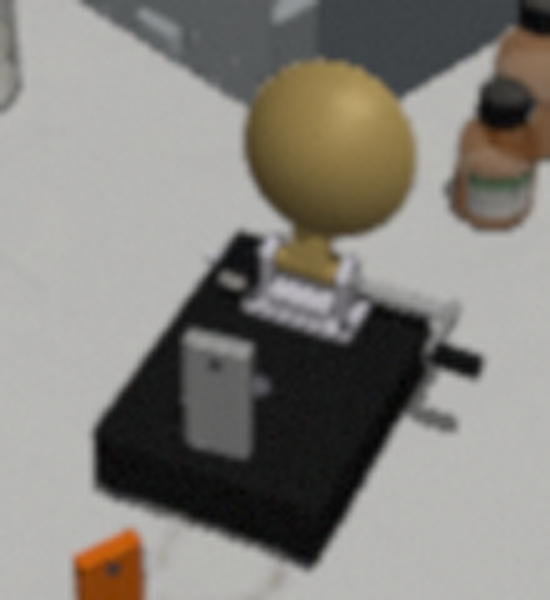

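View pics/t1.png

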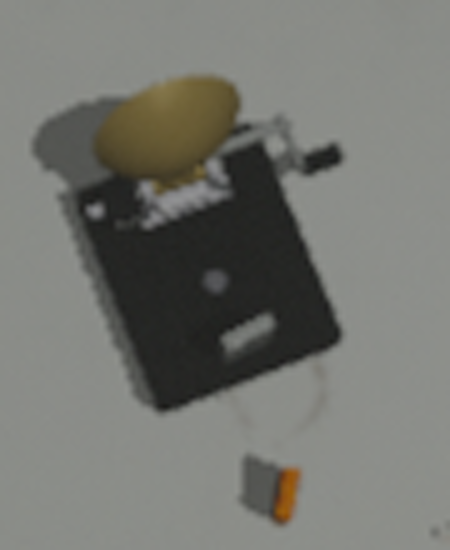

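The scene crop shows the base's front corners at crop (97,430) and (310,565), and the standing block with its top at (218,345) and foot at (220,450). The top crop shows the base's front corners at (162,410) and (340,335), the strike spot at (215,282), and the block's top edge near (247,330).

```bash
python3 - <<'E'
from h import *
t=cam('top');s=cam('scene')
T=lambda u,v:(260+u/5-.4,150+v/5-.4)
S=lambda u,v:(250+u/5-.4,150+v/5-.4)
for nm,p in dict(FL=(155,408),FR=(342,340),BR=(268,140),spot=(215,282)).items(): print('top',nm,onz(t,T(*p),.05).round(4))
for nm,p in dict(FL=(97,432),BL=(243,235),spot=(262,385),brkL=(243,308),brkR=(350,340)).items(): print('scene',nm,onz(s,S(*p),.05).round(4))
# foot of block in scene
for nm,p in dict(footL=(185,445),footR=(250,460)).items(): print('scene',nm,onz(s,S(*p),.05).round(4))
for nm,p in dict(topFL=(180,343),topFR=(252,357),topBL=(190,328),topBR=(255,340)).items(): print('scene',nm,onz(s,S(*p),.12).round(4))
for nm,p in dict(a=(222,340),b=(272,315),c=(276,325),d=(226,358)).items(): print('top blk',nm,onz(t,T(*p),.12).round(4))
E
```

```text
top FL [0.4401 0.0167 0.05  ]
top FR [ 0.4852 -0.0992  0.05  ]
top BR [ 0.6123 -0.0516  0.05  ]
top spot [ 0.5203 -0.0194  0.05  ]
scene FL [0.4401 0.0128 0.05  ]
scene BL [0.5936 0.075  0.05  ]
scene spot [ 0.523  -0.0173  0.05  ]
scene brkL [0.5542 0.0315 0.05  ]
scene brkR [ 0.5791 -0.0234  0.05  ]
scene footL [ 0.4669 -0.0227  0.05  ]
scene footR [ 0.484  -0.0513  0.05  ]
scene topFL [ 0.4656 -0.0223  0.12  ]
scene topFR [ 0.4843 -0.0515  0.12  ]
scene topBL [ 0.4757 -0.0177  0.12  ]
scene topBR [ 0.493  -0.0441  0.12  ]
top blk a [ 0.4743 -0.022   0.12  ]
top blk b [ 0.4898 -0.0513  0.12  ]
top blk c [ 0.4839 -0.0537  0.12  ]
top blk d [ 0.4637 -0.0245  0.12  ]
```

```bash
cat >> h.py <<'E'
O=np.array([.5373,-.013]);YAW=.37
def dev2w(x,y):
    c,s=np.cos(YAW),np.sin(YAW);return O+np.array([c*x-s*y,s*x+c*y])/1000
def w2dev(P):
    c,s=np.cos(YAW),np.sin(YAW);d=(np.asarray(P)[:2]-O)*1000;return np.array([c*d[0]+s*d[1],-s*d[0]+c*d[1]])
def plan(x,y,ztip,yaw=None,tilt=0):
    """tool shift/turn (mm, rad) from the measured pose to fingertips at device x,y (mm), ztip (m), tool x along -x_dev rotated"""
    yaw=YAW if yaw is None else yaw
    s=arm.observe();R0=R.from_rotvec(s['ee_rot'])
    Rt=R.from_matrix(np.array([[-np.cos(yaw),-np.sin(yaw),0],[-np.sin(yaw),np.cos(yaw),0],[0,0,-1]]).T)
    if tilt: Rt=Rt*R.from_rotvec([0,tilt,0])
    tip=np.append(dev2w(x,y),ztip); tcp=tip-Rt.apply([0,0,.178])
    d=R0.inv().apply(tcp-s['position'])*1000; r=(R0.inv()*Rt).as_rotvec()
    print('clock',round(s['clock'],2),'tcp',s['position'].round(4),'target',tcp.round(4),'shift',d.round(1),'turn',r.round(3),'F',s['force'].round(1))
E
python3 - <<'E'
from h import *
plan(-110,0,.2)
t=cam('top');s=cam('scene')
print('cab',[onz(t,p,.0).round(3) for p in((255,152),(160,152))],'bottle cap',onz(t,(288,133),.07).round(3),'wash',onz(t,(190,183),.1).round(3), 'tin',onz(t,(392,164),.03).round(3),'orange',onz(t,(317,249),.03).round(3))
print('scene cab foot',onz(s,(300,165),0).round(3), 'bottle foot',onz(s,(349,193),0).round(3))
print('cup rim top',onz(s,(316,163),.185).round(3), w2dev(onz(s,(316,163),.185)))
E
```

```text
clock 0.15 tcp [0.2392 0.5772 0.4041] target [ 0.4347 -0.0528  0.378 ] shift [-421.8 -507.1   26.8] turn [-0.001 -0.    -0.763] F [ 0.8 -0.2 -0. ]
cab [array([0.708, 0.141, 0.   ]), array([0.702, 0.459, 0.   ])] bottle cap [0.751 0.031 0.07 ] wash [0.576 0.326 0.1  ] tin [ 0.667 -0.306  0.03 ] orange [ 0.388 -0.067  0.03 ]
scene cab foot [0.741 0.229 0.   ] bottle foot [0.755 0.03  0.   ]
cup rim top [0.605 0.024 0.185] [76.6856251   9.82690655]
```

```bash
python3 -m pendant '[[[-40,-45,3,0,0,-0.06,1],[-80,-95,6,0,0,-0.12,1],[-120,-145,9,0,0,-0.2,1],[-160,-190,11,0,0,-0.28,1],[-200,-240,13,0,0,-0.36,1],[-240,-290,15,0,0,-0.44,1],[-280,-338,18,0,0,-0.52,1],[-320,-386,20,0,0,-0.6,1],[-360,-434,23,0,0,-0.68,1],[-400,-480,25,0,0,-0.74,1],[-422,-507,27,0,0,-0.763,1],[-422,-507,27,0,0,-0.763,1],[-422,-507,27,0,0,-0.763,1]]]' 20; python3 - <<'E'
from h import *
plan(-110,0,.2)
s=arm.observe();print(s['ee_rot'],s['width'])
im=get_image('wrist');cv2.imwrite('pics/w2.png',im[:,:,::-1])
c=cam('wrist',s);print(proj(c,[np.append(dev2w(-61,0),.12),np.append(dev2w(-17,0),.05),np.append(dev2w(30,0),.05)]))
E
```

```text
clock: 1.78
position: [0.4348, -0.0519, 0.3775]
ee_rot: [0.578, -3.087, -0.001]
force: [0.5, 0.2, -0.5]
width: 0.007
clock 1.77 tcp [ 0.4348 -0.0519  0.3775] target [ 0.4347 -0.0528  0.378 ] shift [ 0.4 -0.8 -0.5] turn [ 0.001 -0.     0.   ] F [ 0.5  0.2 -0.5]
[ 5.77974306e-01 -3.08740055e+00 -7.87434158e-04] 0.007328682391525861
[[276.15229225 277.50971292]
 [276.35964885 281.84537651]
 [276.38408605 318.03014765]]
```

View pics/w2.png

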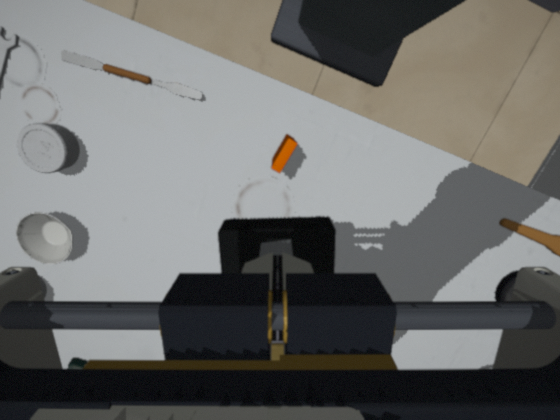

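The wrist view shows the base's front edge nearly level, from (220,222) to (334,219). The block is just visible at (277,245), partly behind the shut fingers. I'll zoom in.

```bash
python3 - <<'E'
from h import *
a=cv2.imread('pics/w2.png')[:,:,::-1];crop(a,205,205,150,80,5,'pics/w2z.png')
E
```

```text
(no output)
```

View pics/w2z.png

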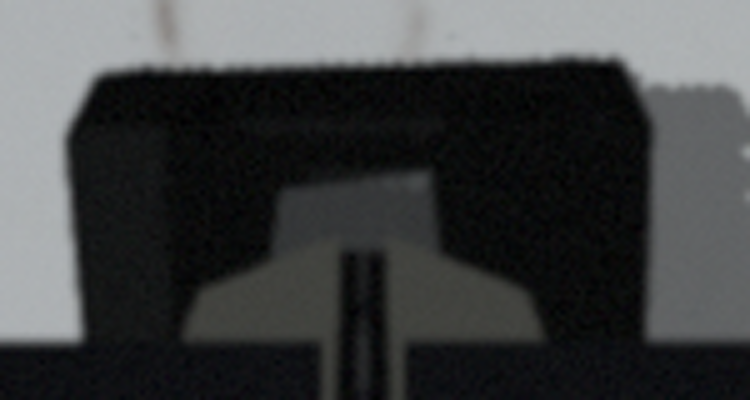

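```bash
python3 - <<'E'
from h import *
s=arm.observe();c=cam('wrist',s)
Rt=R.from_rotvec(s['ee_rot'])
def tp(v): return s['position']+Rt.apply(v)
for v in ([0,0,.178],[.0095,.019,.178],[.0095,-.019,.178],[.0095,.019,.12],[.0095,0,.178]): print(v,((proj(c,tp(v))[0]-[205,205])*5).round(0))
Z=lambda u,v:(205+u/5-.4,205+v/5-.4)
for n,p,z in(('FL',(650,125),.05),('FR',(68,135),.05),('footR',(283,187),.05),('footL',(432,172),.05),('bfR',(98,72),0),('bfL',(625,60),0)):
    P=onz(c,Z(*p),z);print(n,P.round(4),w2dev(P).round(1))
E
```

```text
[0, 0, 0.178] [362. 324.]
[0.0095, 0.019, 0.178] [534. 247.]
[0.0095, -0.019, 0.178] [190. 247.]
[0.0095, 0.019, 0.12] [613. 571.]
[0.0095, 0, 0.178] [362. 247.]
FL [0.442  0.0159 0.05  ] [-78.4  61.4]
FR [ 0.4883 -0.0969  0.05  ] [-76.  -60.5]
footR [ 0.483  -0.0508  0.05  ] [-64.3 -15.6]
footL [ 0.4684 -0.0226  0.05  ] [-67.8  15.9]
bfR [ 0.4915 -0.0976  0.    ] [-73.3 -62.3]
bfL [0.4428 0.0192 0.    ] [-76.5  64.2]
```

```bash
python3 - <<'E'
from h import *
plan(-91,-2.8,.108,YAW+.12)
E
```

```text
clock 1.82 tcp [ 0.4348 -0.0515  0.3776] target [ 0.4535 -0.0485  0.286 ] shift [-18.5  -4.1  91.6] turn [ 0.001 -0.    -0.119] F [-0.5  0.5  0.5]
```

```bash
python3 -m pendant '[[[-8,-4,40,0,0,-0.12,0.65],[-18,-4,70,0,0,-0.12,0.65],[-18.5,-4,91.5,0,0,-0.12,0.65],[-18.5,-4,91.5,0,0,-0.12,0.65]]]'; python3 - <<'E'
from h import *
plan(-66-9.5,-1,.108,YAW+.12)
s=arm.observe();print(s['width'])
crop(get_image('scene'),250,150,110,120,5,'pics/s3.png')
E
```

```text
clock: 2.33
position: [0.453, -0.0482, 0.2852]
ee_rot: [0.765, -3.044, -0.002]
force: [0.1, -0.2, 0.2]
width: 0.18
clock 2.33 tcp [ 0.453  -0.0482  0.2852] target [ 0.4673 -0.0412  0.286 ] shift [-15.9  -0.6  -0.9] turn [ 0.002 -0.003  0.002] F [ 0.1 -0.2  0.2]
0.1799452478272296
```

View pics/s3.png

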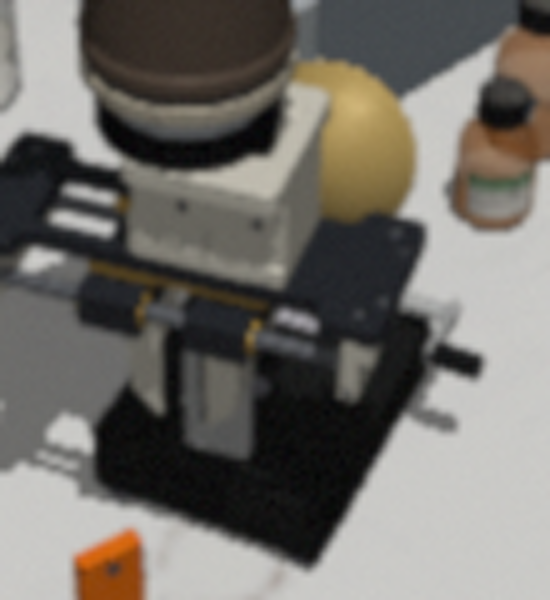

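```bash
python3 - <<'E'
from h import *
s=arm.observe();Rt=R.from_rotvec(s['ee_rot']);c=cam('scene')
tp=lambda v:s['position']+Rt.apply(v)
for v in ([0,0,.178],[0,.008,.178],[0,.027,.178],[0,-.008,.178],[0,-.027,.178],[0,.095,.11],[0,-.095,.11]): print(v,w2dev(tp(v)).round(1),((proj(c,tp(v))[0]-[250,150]+.4)*5).round(0))
s=arm.observe();im=get_image('wrist');crop(im,155,190,250,130,3.2,'pics/w3.png')
E
```

```text
[0, 0, 0.178] [-91.3  -2.7] [197. 404.]
[0, 0.008, 0.178] [-92.2   5.3] [181. 399.]
[0, 0.027, 0.178] [-94.6  24.1] [143. 389.]
[0, -0.008, 0.178] [-90.3 -10.6] [214. 408.]
[0, -0.027, 0.178] [-88.  -29.5] [253. 418.]
[0, 0.095, 0.11] [-102.7   91.6] [ -2. 246.]
[0, -0.095, 0.11] [-79.7 -97. ] [406. 347.]
```

View pics/w3.png

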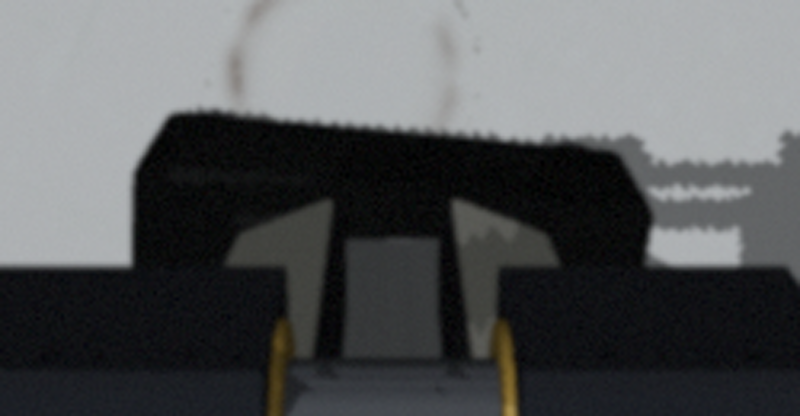

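The wrist view shows the block's foot edge level at crop (345–440,238) and centred between the fingers. I'll push along -tool x.

```bash
python3 -m pendant '[[[-6,0,0,0,0,0,0.65],[-11,0,0,0,0,0,0.65],[-14,0,0,0,0,0,0.65],[-16,0,0,0,0,0,0.65],[-18,0,0,0,0,0,0.65],[-20,0,0,0,0,0,0.65],[-22,0,0,0,0,0,0.65],[-24,0,0,0,0,0,0.65],[-26,0,0,0,0,0,0.65]]]'; python3 - <<'E'
from h import *
s=arm.observe();print(s['force'])
crop(get_image('wrist'),155,190,250,130,3.2,'pics/w4.png')
crop(get_image('scene'),250,150,110,120,5,'pics/s4.png')
E
```

```text
clock: 3.55
position: [0.4768, -0.0373, 0.2862]
ee_rot: [-0.762, 3.048, 0.0]
force: [0.3, -0.2, -0.2]
width: 0.175
[ 0.25187072 -0.15975645 -0.19650613]
```

View pics/w4.png

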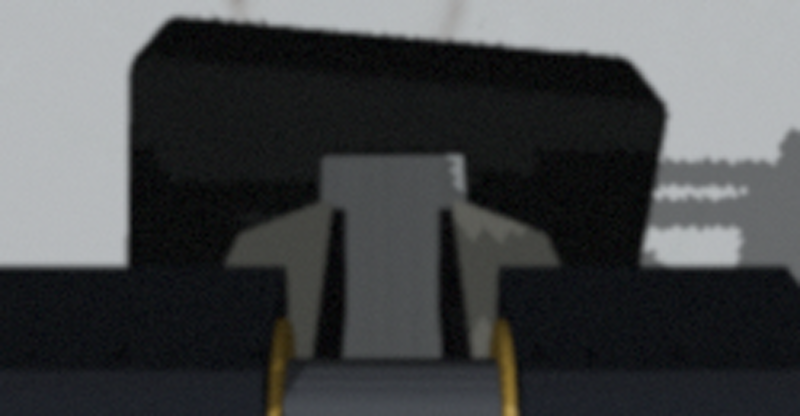

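View pics/s4.png

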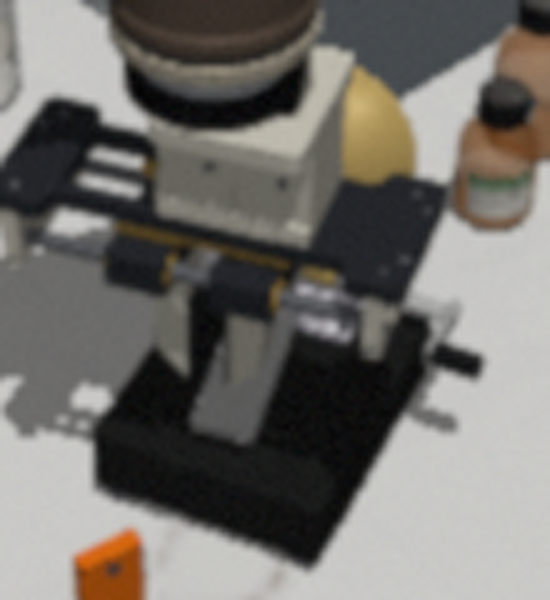

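The block is leaning forward, past balance and in free fall. I'll hold still for a moment, then back off and look.

```bash
python3 -m pendant '[[[0,0,0,0,0,0,0.65],[0,0,0,0,0,0,0.65],[10,0,0,0,0,0,0.65],[30,0,0,0,0,0,0.65],[30,0,0,0,0,0,0.65]]]'; python3 - <<'E'
from h import *
s=arm.observe();print(s['force'])
crop(get_image('wrist'),155,190,250,130,3.2,'pics/w5.png')
crop(get_image('scene'),250,150,110,120,5,'pics/s5.png')
E
```

```text
clock: 4.28
position: [0.4481, -0.0526, 0.2862]
ee_rot: [0.759, -3.047, -0.001]
force: [0.2, 0.5, -0.3]
width: 0.175
[ 0.1568376   0.50345636 -0.32549036]
```

View pics/w5.png

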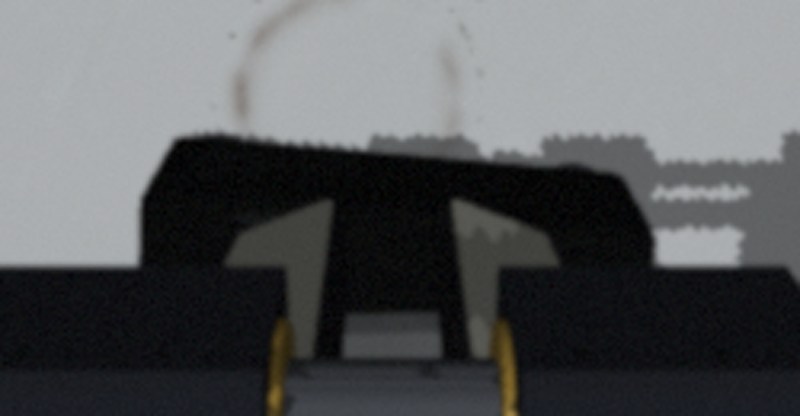

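View pics/s5.png

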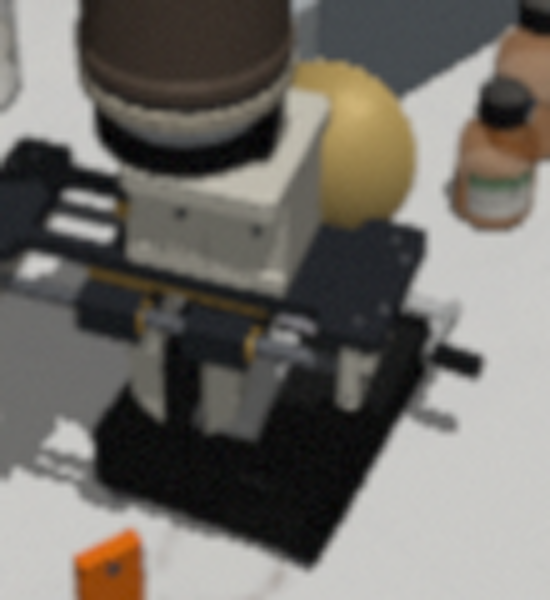

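The block has fallen flat. Its near end's lower edge is in the wrist crop from (343,312) to (440,312). I'll measure it.

```bash
python3 - <<'E'
from h import *
s=arm.observe();c=cam('wrist',s);Z=lambda u,v:(155+u/3.2-.4,190+v/3.2-.4)
for n,p,z in(('R',(343,313),.05),('L',(441,313),.05),('Rt',(343,332),.06),('Lt',(441,332),.06),('FL',(655,240),.05),('FR',(143,205),.05)):
    print(n,w2dev(onz(c,Z(*p),z)).round(1))
plan(-57-15,-1.5,.054,YAW)
E
```

```text
R [-48.5 -11.1]
L [-51.3  12.8]
Rt [-49.4 -10.7]
Lt [-52.1  12.2]
FL [-77.  61.]
FR [-71.6 -61. ]
clock 4.38 tcp [ 0.4499 -0.0517  0.2864] target [ 0.4707 -0.0404  0.232 ] shift [-23.7   0.1  54.5] turn [0.    0.001 0.119] F [ 0.9  0.1 -1.2]
```

```bash
python3 -m pendant '[[[0,0,0,0,0,0.06,0.65],[-8,2,30,0,0,0.11,0.65],[-20,2.5,54,0,0,0.11,0.65],[-22,2.5,54,0,0,0.11,0.65],[-22,2.5,54,0,0,0.11,0.65]]]'; python3 - <<'E'
from h import *
plan(-49.5,1,.054,YAW+.01)
plan(-59.5,1,.054,YAW+.01)
s=arm.observe()
print(w2dev(s['position']+R.from_rotvec(s['ee_rot']).apply([0,0,.178])))
crop(get_image('wrist'),155,190,250,130,3.2,'pics/w6.png')
crop(get_image('scene'),250,150,110,120,5,'pics/s6.png')
E
```

```text
clock: 5.0
position: [0.4686, -0.039, 0.2328]
ee_rot: [-0.594, 3.085, -0.0]
force: [-0.2, -0.3, 0.2]
width: 0.171
clock 5.0 tcp [ 0.4686 -0.039   0.2328] target [ 0.4908 -0.03    0.232 ] shift [-23.9   0.2   0.8] turn [-0.  0.  0.] F [-0.2 -0.3  0.2]
clock 5.0 tcp [ 0.4686 -0.039   0.2328] target [ 0.4815 -0.0336  0.232 ] shift [-13.9   0.3   0.8] turn [-0.  0.  0.] F [-0.2 -0.3  0.2]
[-73.35652532   0.53566468]
```

View pics/w6.png

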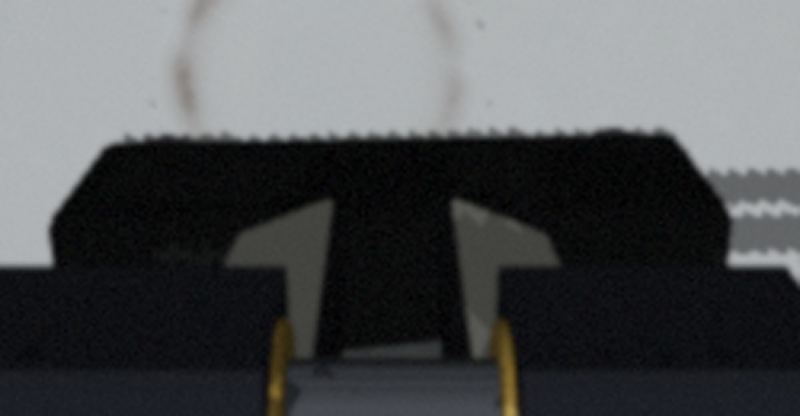

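View pics/s6.png

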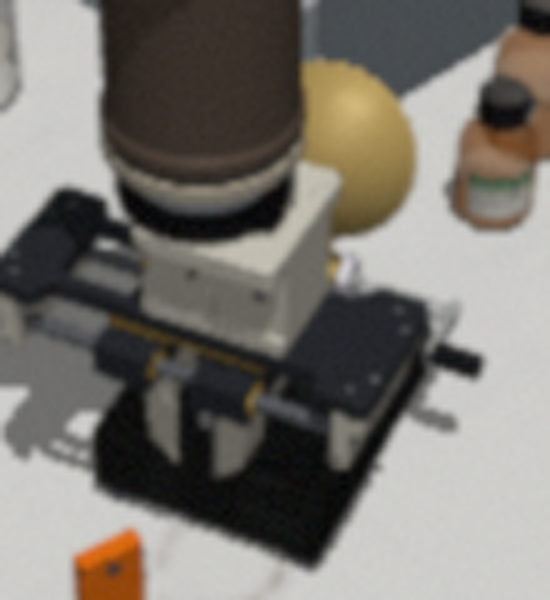

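```bash
python3 -m pendant '[[[-6,0,0,0,0,-0.01,0.65],[-10,0,0,0,0,-0.015,0.65],[-12,0,0,0,0,-0.015,0.65],[-14,0,0,0,0,-0.015,0.65],[-16,0,0,0,0,-0.015,0.65],[-18,0,0,0,0,-0.015,0.65],[-20,0,0,0,0,-0.015,0.65],[-22,0,0,0,0,-0.015,0.65]]]'; python3 - <<'E'
from h import *
s=arm.observe();print(s['force'])
print(w2dev(s['position']+R.from_rotvec(s['ee_rot']).apply([0,0,.178])))
crop(get_image('scene'),250,150,110,120,5,'pics/s7.png')
crop(get_image('top'),260,150,90,110,5,'pics/t7.png')
E
```

```text
clock: 6.1
position: [0.489, -0.0307, 0.2322]
ee_rot: [-0.617, 3.08, -0.0]
force: [-1.5, 0.2, 0.3]
width: 0.177
[-1.45823777  0.16023976  0.27629446]
[-51.43599298   0.95781489]
```

View pics/s7.png

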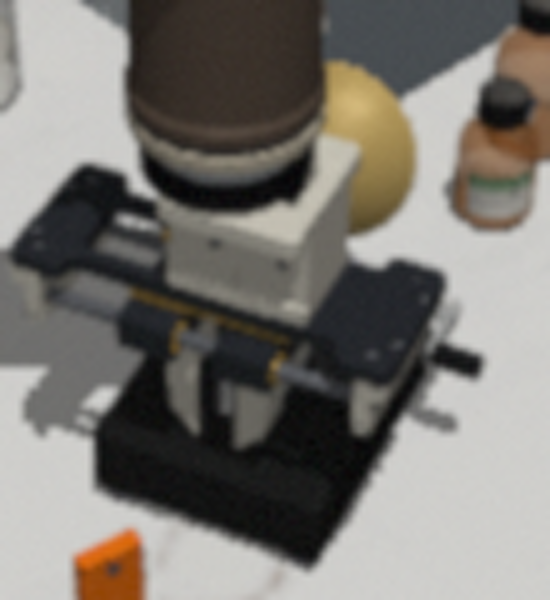

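```bash
python3 -m pendant '[[[-1,0,0,0,0,0,0.65],[-2,0,0,0,0,0,0.65],[-2.5,0,0,0,0,0,0.65]]]';python3 -m pendant '[[[-0.7,0,0,0,0,0,0.65],[-1.4,0,0,0,0,0,0.65]]]'
```

```text
clock: 6.58
position: [0.4904, -0.0302, 0.2321]
ee_rot: [0.615, -3.079, -0.0]
force: [-5.3, -2.9, 3.7]
width: 0.174
clock: 6.82
position: [0.4908, -0.0301, 0.2319]
ee_rot: [0.614, -3.077, -0.0]
force: [-9.4, -4.2, 7.3]
width: 0.179
```

The force rises to about 10 N with the fingertips at device x ≈ -49.6 mm, which is where the home position should be. I'll back off and look.

```bash
python3 -m pendant '[[[3,0,0,0,0,0,0.65],[20,0,0,0,0,0,0.65],[50,0,-40,0,0,0,0.65],[60,0,-90,0,0,0,-1],[60,0,-90,0,0,0,-1],[60,0,-90,0,0,0,-1]]]'; python3 - <<'E'
from h import *
s=arm.observe();print(s['force'],s['width'])
im=get_image('wrist');cv2.imwrite('pics/w8.png',im[:,:,::-1])
crop(get_image('scene'),250,150,110,120,5,'pics/s8.png')
np.save('s8.npy',np.r_[s['position'],s['ee_rot']])
E
```

```text
clock: 7.58
position: [0.4366, -0.0523, 0.3221]
ee_rot: [-0.617, 3.079, 0.001]
force: [0.0, -0.2, 0.4]
width: 0.455
[ 0.02363435 -0.17543088  0.40509396] 0.4550617824768467
```

View pics/w8.png

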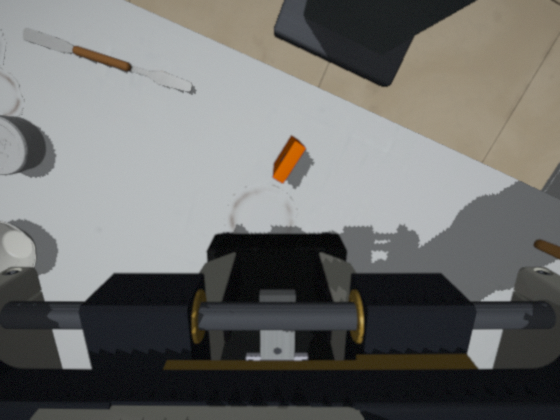

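View pics/s8.png

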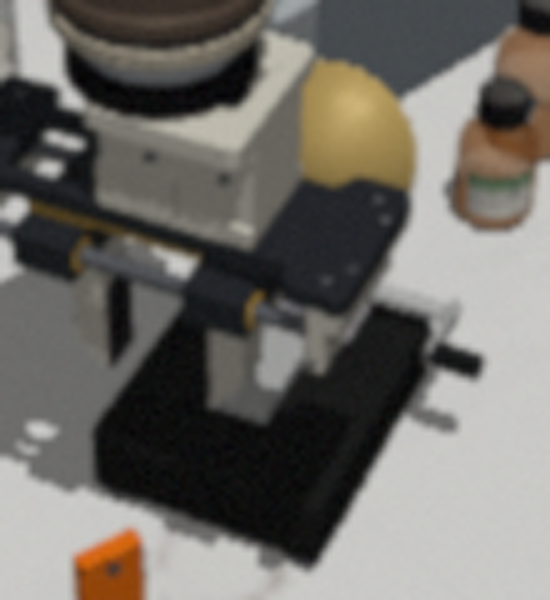

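The wrist view shows the block flat and straight. Its near end is at (260–296, 291) and its far end meets the bracket foot, which spans (247–308, 356).

```bash
python3 - <<'E'
from h import *
v=np.load('s8.npy');s=dict(position=v[:3],ee_rot=v[3:]);c=cam('wrist',s)
for n,p,z in(('endR',(260,291),.06),('endL',(296,291),.06),('brR',(247,356),.05),('brL',(308,356),.05)): print(n,w2dev(onz(c,p,z)).round(1))
im=cv2.imread('pics/w8.png')[:,:,::-1];crop(im,200,225,160,150,4.5,'pics/w8z.png')
E
```

```text
endR [-42.8 -13.8]
endL [-43.6  17.9]
brR [ 37.1 -26.5]
brL [35.5 33.9]
```

View pics/w8z.png

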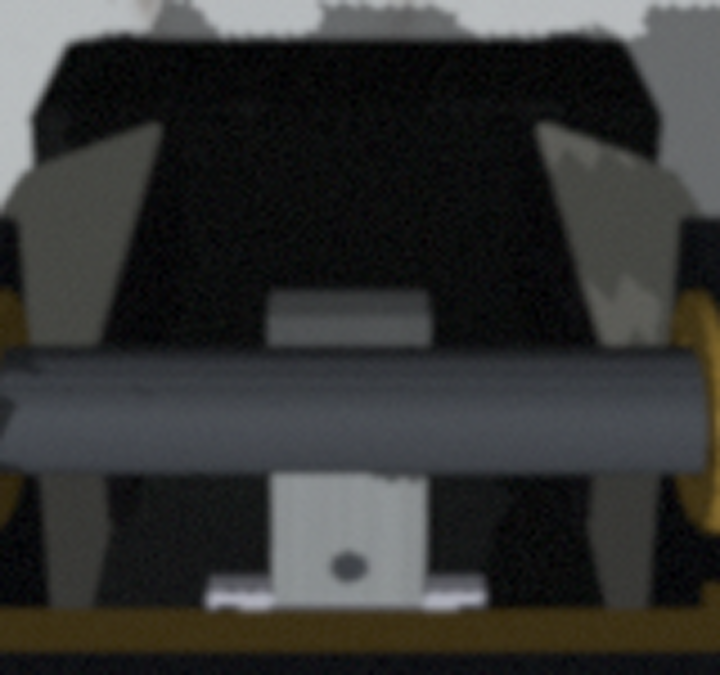

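```bash
python3 - <<'E'
from h import *
v=np.load('s8.npy');s=dict(position=v[:3],ee_rot=v[3:]);c=cam('wrist',s)
Z=lambda u,v:(200+u/4.5-.4,225+v/4.5-.4)
for n,p,z in(('bot',(350,290),.05),('top',(350,316),.06),('brk foot',(235,577),.05),('brk foot',(460,577),.05),('front',(350,42),0),('FR',(33,125),.05),('FL',(662,120),.05)): print(n,w2dev(onz(c,Z(*p),z)).round(1))
plan(120,0,.26,YAW+.02)
E
```

```text
bot [-39.2   1.6]
top [-39.4   1.6]
brk foot [ 33.1 -21.7]
brk foot [31.8 27.6]
front [-73.8   0.8]
FR [-74.2 -61.2]
FL [-78.4  61.5]
clock 7.67 tcp [ 0.4366 -0.0522  0.3213] target [0.6492 0.0304 0.438 ] shift [-227.8   -5.6 -117. ] turn [ 0.001 -0.001  0.005] F [ 0.6 -0.1  0.1]
```

```bash
python3 -m pendant '[[[0,0,-60,0,0,0,1],[0,0,-115,0,0,0,1],[-40,0,-125,0,0,0,1],[-80,-2,-125,0,0,0,1],[-120,-3,-125,0,0,0,1],[-160,-4,-125,0,0,0,1],[-200,-5,-125,0,0,0,1],[-233,-6,-120,0,0,0,1],[-233,-6,-117,0,0,0,1],[-233,-6,-117,0,0,0,1]]]'; python3 - <<'E'
from h import *
s=arm.observe()
plan(125,0,.150,YAW+.02)
c=cam('wrist',s);im=get_image('wrist');cv2.imwrite('pics/w9.png',im[:,:,::-1])
crop(get_image('scene'),250,130,130,120,5,'pics/s9.png')
E
```

```text
clock: 8.93
position: [0.654, 0.0314, 0.4375]
ee_rot: [0.615, -3.078, 0.0]
force: [0.1, 0.3, -0.8]
width: 0.006
clock 8.93 tcp [0.654  0.0314 0.4375] target [0.6538 0.0322 0.328 ] shift [ -0.5   0.7 109.5] turn [ 0.    -0.003  0.005] F [ 0.1  0.3 -0.8]
```

View pics/w9.png

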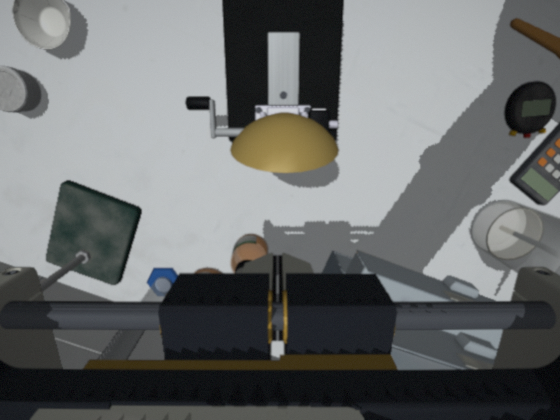

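View pics/s9.png

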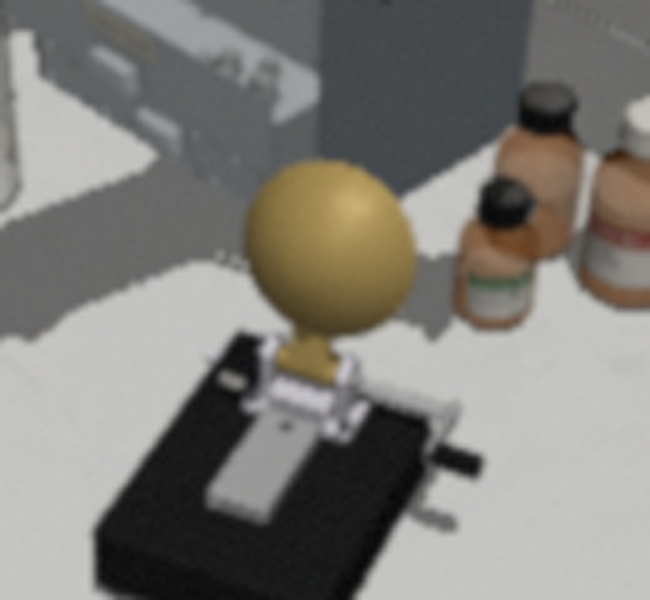

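The wrist view is clear now. The block is centred against the bracket, and the cup's rim edge is at (285,171). The drawer corner near (355,255) needs a clearance check against the hand.

```bash
python3 - <<'E'
from h import *
s=arm.observe();w=cam('wrist',s);sc=cam('scene');t=cam('top')
for z in(.175,.183,.189): 
    print('rim',z,w2dev(onz(w,(285,171),z)).round(1))
for z in(.05,.1,.15): print('drawer w',z,onz(w,(358,252),z).round(3),'top',onz(t,(253,151),z).round(3),'sc',onz(sc,(250+318/5,130+85/5),z).round(3))
Rt=R.from_rotvec(s['ee_rot'])
for q in([.0375,.095,0],[-.0375,.095,0]): print(s['position']+Rt.apply(q))
print('rim L/R',w2dev(onz(w,(233,150),.14)),w2dev(onz(w,(339,150),.14)))
print('blk',[w2dev(onz(w,p,.06)).round(1) for p in((268,34),(299,34),(270,103),(299,103))])
E
```

```text
rim 0.175 [83.  4.]
rim 0.183 [81.6  3.8]
rim 0.189 [80.6  3.6]
drawer w 0.05 [0.692 0.159 0.05 ] top [0.696 0.143 0.05 ] sc [0.792 0.221 0.05 ]
drawer w 0.1 [0.676 0.138 0.1  ] top [0.681 0.138 0.1  ] sc [0.739 0.168 0.1  ]
drawer w 0.15 [0.661 0.116 0.15 ] top [0.666 0.132 0.15 ] sc [0.686 0.115 0.15 ]
[0.58264813 0.10441739 0.43899385]
[0.65189583 0.13322277 0.43891756]
rim L/R [ 71.46643189 -41.14286672] [69.19361179 51.86514511]
blk [array([-37.7, -14.4]), array([-38.4,  17.2]), array([ 28.9, -11.2]), array([28.2, 20.2])]
```

```bash
python3 -m pendant '[[[17,4,40,0,0,0,1],[17,4,80,0,0,0,1],[17,4,110,0,0,0,1],[17,4,110,0,0,0,1]]]'; python3 - <<'E'
from h import *
s=arm.observe()
print(w2dev(s['position']+R.from_rotvec(s['ee_rot']).apply([0,0,.178])),s['force'])
cv2.imwrite('pics/w10.png',get_image('wrist')[:,:,::-1])
E
```

```text
clock: 9.52
position: [0.6359, 0.0287, 0.3278]
ee_rot: [0.615, -3.077, -0.001]
force: [0.1, 0.1, 0.6]
width: 0.002
[106.3013815    3.41004128] [0.05883538 0.10726391 0.6030847 ]
```

View pics/w10.png

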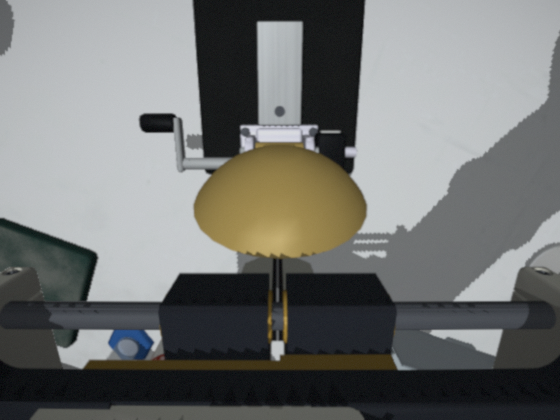

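```bash
python3 -m pendant '[[[6,0,2,0,0,0,1],[12,0,4,0,0,0,1],[16,0,4,0,0,0,1],[20,0,4,0,0,0,1],[24,0,4,0,0,0,1],[28,0,4,0,0,0,1],[32,0,4,0,0,0,1],[36,0,4,0,0,0,1],[40,0,4,0,0,0,1],[44,0,4,0,0,0,1],[48,0,4,0,0,0,1]]]'; python3 - <<'E'
from h import *
s=arm.observe()
print(w2dev(s['position']+R.from_rotvec(s['ee_rot']).apply([0,0,.178])),s['force'],s['position'][2]-.178)
cv2.imwrite('pics/w11.png',get_image('wrist')[:,:,::-1])
crop(get_image('scene'),250,130,130,120,5,'pics/s11.png')
E
```

```text
clock: 10.95
position: [0.5926, 0.0103, 0.3252]
ee_rot: [0.616, -3.08, -0.0]
force: [0.3, 0.3, 0.3]
width: 0.007
[59.97899158  1.77388552] [0.34888548 0.2887123  0.34647825] 0.1471905782895619
```

View pics/w11.png

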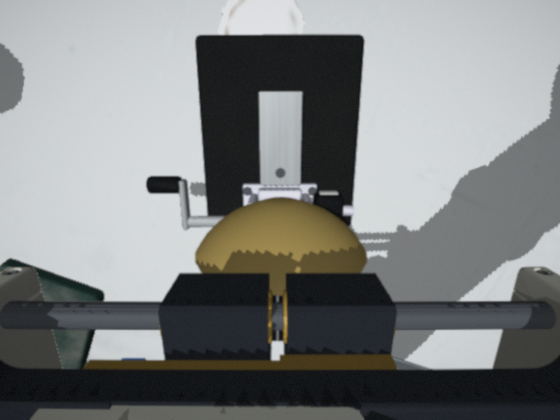

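View pics/s11.png

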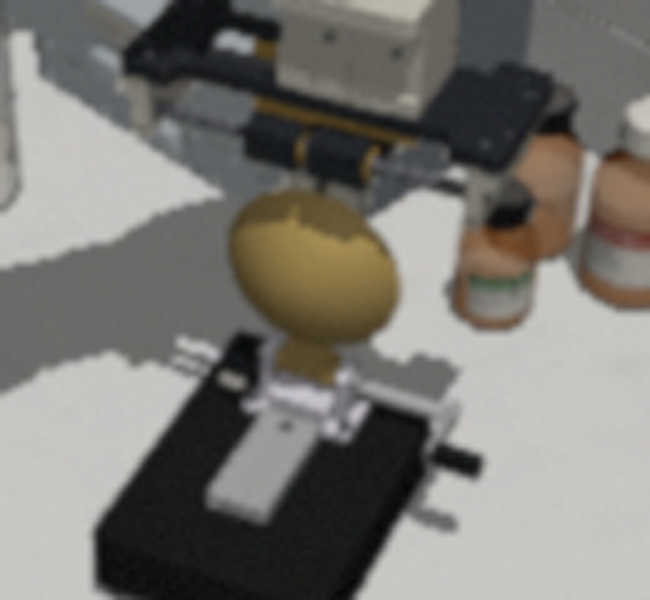

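The cup follows the fingers: it has tilted forward, with its top now at scene crop (315,195). I'll keep going.

```bash
python3 -m pendant '[[[5,0,0,0,0,0,1],[10,0,0,0,0,0,1],[15,0,0,0,0,0,1],[20,0,0,0,0,0,1],[25,0,0,0,0,0,1],[30,0,0,0,0,0,1],[35,0,0,0,0,0,1],[40,0,0,0,0,0,1],[45,0,0,0,0,0,1],[50,0,0,0,0,0,1],[55,0,0,0,0,0,1],[60,0,0,0,0,0,1]]]'; python3 - <<'E'
from h import *
s=arm.observe()
print(w2dev(s['position']+R.from_rotvec(s['ee_rot']).apply([0,0,.178])),s['force'],s['position'][2]-.178)
cv2.imwrite('pics/w12.png',get_image('wrist')[:,:,::-1])
crop(get_image('scene'),250,130,130,120,5,'pics/s12.png')
E
```

```text
clock: 12.55
position: [0.5372, -0.0127, 0.3252]
ee_rot: [-0.617, 3.08, 0.0]
force: [0.2, 0.4, -0.3]
width: 0.002
[0.00301634 0.30436037] [ 0.1703174   0.4197027  -0.32175613] 0.14724487226357386
```

View pics/w12.png

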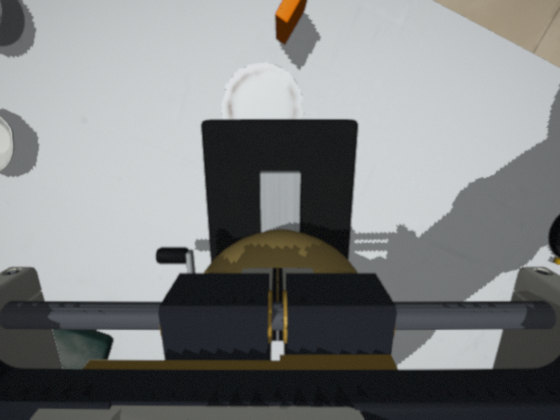

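View pics/s12.png

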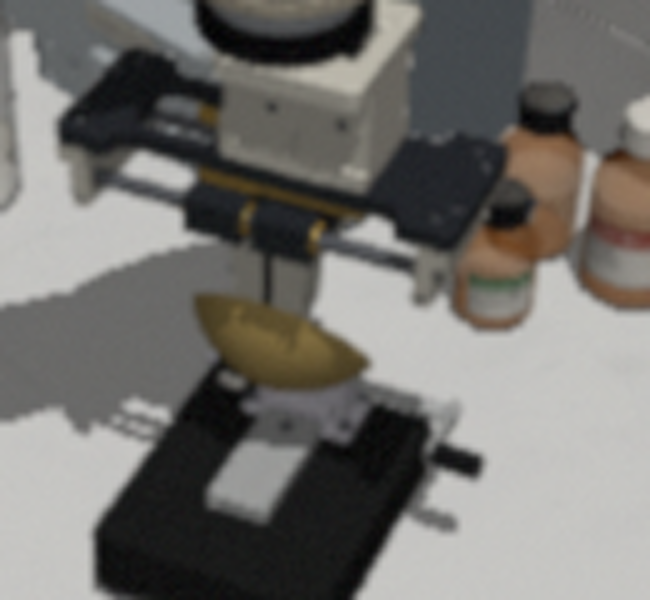

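The cup is at roughly 1 rad and the block hasn't moved. I'll continue with a slight descent.

```bash
python3 -m pendant '[[[4,0,1,0,0,0,1],[8,0,2,0,0,0,1],[12,0,4,0,0,0,1],[16,0,5,0,0,0,1],[20,0,7,0,0,0,1],[24,0,9,0,0,0,1],[28,0,11,0,0,0,1],[32,0,14,0,0,0,1],[36,0,17,0,0,0,1]]]'; python3 - <<'E'
from h import *
s=arm.observe()
print(w2dev(s['position']+R.from_rotvec(s['ee_rot']).apply([0,0,.178])),s['force'],s['position'][2]-.178)
crop(get_image('scene'),250,130,130,120,5,'pics/s13.png')
E
```

```text
clock: 13.78
position: [0.504, -0.0266, 0.308]
ee_rot: [-0.617, 3.08, 0.0]
force: [-0.5, -0.5, -0.1]
width: 0.002
[-35.93772035  -0.59333284] [-0.54733933 -0.47499045 -0.05399028] 0.130005330191323
```

View pics/s13.png

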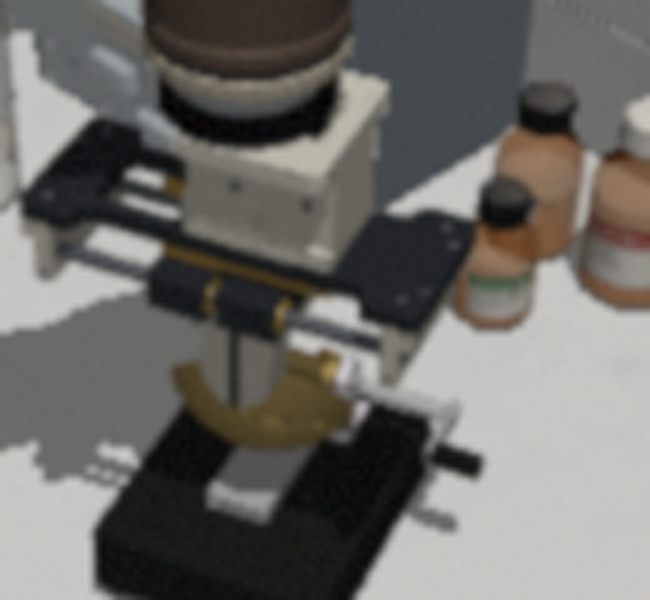

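The cup is now low, its rim at scene crop (180,375), and it is sinking towards the block. I'll back off and rise clear.

```bash
python3 -m pendant '[[[-3,0,-4,0,0,0,1],[-5,0,-15,0,0,0,1],[-5,0,-40,0,0,0,1],[-5,0,-80,0,0,0,1],[-5,0,-110,0,0,0,1],[-30,0,-150,0,0,0,1],[-80,0,-160,0,0,0,1],[-130,0,-160,0,0,0,1],[-160,0,-160,0,0,0,1],[-160,0,-160,0,0,0,1],[-160,0,-160,0,0,0,1],[-160,0,-160,0,0,0,1]]]'; python3 - <<'E'
from h import *
s=arm.observe();print(s['position'],s['force'])
crop(get_image('scene'),250,130,130,120,5,'pics/s14.png')
cv2.imwrite('pics/w14.png',get_image('wrist')[:,:,::-1])
E
```

```text
clock: 15.32
position: [0.6512, 0.0344, 0.4689]
ee_rot: [-0.615, 3.08, 0.0]
force: [0.7, -0.8, 0.0]
width: 0.007
[0.65122728 0.0343988  0.46894004] [ 0.69026388 -0.82835349  0.01245611]
```

View pics/s14.png

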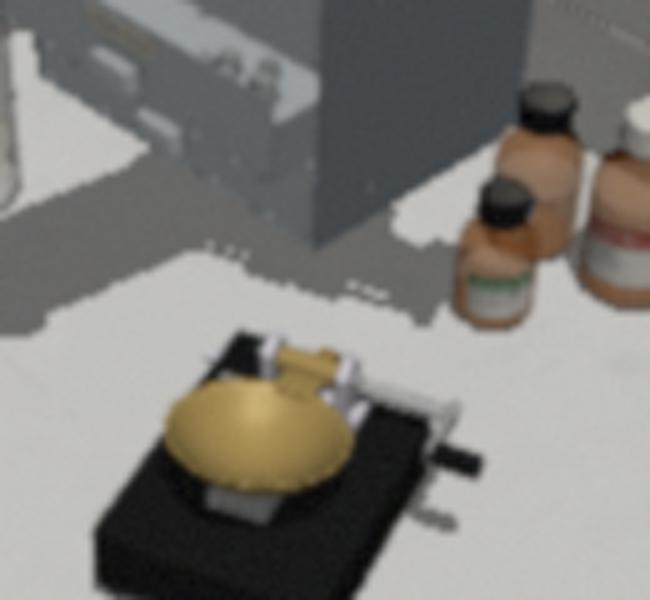

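View pics/w14.png

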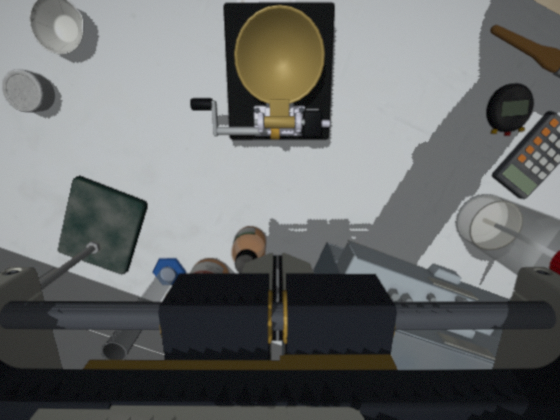

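The cup lies down over the block, and the block's near end at crop (205–270,490–520) has not moved. I'll wait, check that it has settled, and measure the rim height.

```bash
python3 -m pendant '[[[0,0,0,0,0,0,1],[0,0,0,0,0,0,1],[0,0,0,0,0,0,1],[0,0,0,0,0,0,1],[0,0,0,0,0,0,1],[0,0,0,0,0,0,1],[0,0,0,0,0,0,1],[0,0,0,0,0,0,1],[0,0,0,0,0,0,1],[0,0,0,0,0,0,1],[0,0,0,0,0,0,1],[0,0,0,0,0,0,1],[0,0,0,0,0,0,1],[0,0,0,0,0,0,1],[0,0,0,0,0,0,1],[0,0,0,0,0,0,1]]]'; python3 - <<'E'
from h import *
s=arm.observe()
w0=cv2.imread('pics/w14.png')[:,:,::-1];w=get_image('wrist');a=get_image('scene');cv2.imwrite('pics/sc15.png',a[:,:,::-1]);cv2.imwrite('pics/w15.png',w[:,:,::-1])
crop(a,250,130,130,120,5,'pics/s15.png');b=cv2.imread('pics/s14.png');a2=cv2.imread('pics/s15.png')
print('scene diff',np.abs(a2.astype(int)-b)[300:].max(),'wrist diff',np.abs(w.astype(int)-w0)[0:145,200:345].mean())
c=cam('wrist',s);sc=cam('scene')
for nm,im,cc in(('w',w,c),('s',a,sc)):
    hsv=cv2.cvtColor(im,cv2.COLOR_RGB2HSV);m=cv2.inRange(hsv,(15,70,40),(32,255,255))
    n,l,st,ce=cv2.connectedComponentsWithStats(m)
    for i in range(1,n):
        if st[i,4]>60: print(nm,st[i],ce[i].round(1))
# predicted rim / pivot positions for theta, offset to measured frame
for th in(0.0,.1,.17,.25,.35):
    x=48-110*np.cos(th);z=.079+.110*np.sin(th)
    xm=48-63*np.cos(th);zm=.079+.063*np.sin(th)
    P=[np.append(dev2w(x,2),z),np.append(dev2w(xm,49),zm),np.append(dev2w(xm,-45),zm)]
    print(th,'w',proj(c,P).round(1).tolist(),'s',proj(sc,P).round(1).tolist())
E
```

```text
clock: 17.42
position: [0.6519, 0.0351, 0.4682]
ee_rot: [0.617, -3.08, -0.0]
force: [-0.4, 0.0, 0.1]
width: 0.002
scene diff 25 wrist diff 4.4505588585017835
w [ 233    3   92  136 8008] [278.7  59.1]
w [ 491   25   69   47 1092] [531.1  48. ]
w [267 290   6  54 234] [269.5 316.6]
w [282 290   6  54 281] [284.7 316.6]
w [  84  354  313   16 3623] [258.  363.2]
s [314  78  35   9 125] [329.9  82.2]
s [158 171  24  20 320] [169.8 179.7]
s [283 199  39  30 790] [302.3 215.4]
s [182 200  23  21 138] [192.1 208.6]
s [272 322  43  49 215] [297.7 350.7]
0.0 w [[280.5, 10.2], [323.1, 61.4], [235.4, 58.9]] s [[293.1, 230.4], [285.1, 212.4], [319.1, 224.4]]
0.1 w [[280.6, 7.3], [323.9, 60.7], [234.6, 58.3]] s [[293.2, 227.0], [285.1, 210.5], [319.3, 222.4]]
0.17 w [[280.6, 6.0], [324.4, 60.6], [234.1, 58.2]] s [[293.4, 224.5], [285.2, 209.1], [319.5, 221.0]]
0.25 w [[280.7, 5.2], [325.0, 61.0], [233.5, 58.5]] s [[293.7, 221.4], [285.3, 207.3], [319.7, 219.3]]
0.35 w [[280.7, 5.4], [325.8, 62.0], [232.7, 59.5]] s [[294.4, 217.3], [285.6, 205.1], [320.1, 217.0]]
```

View pics/s15.png

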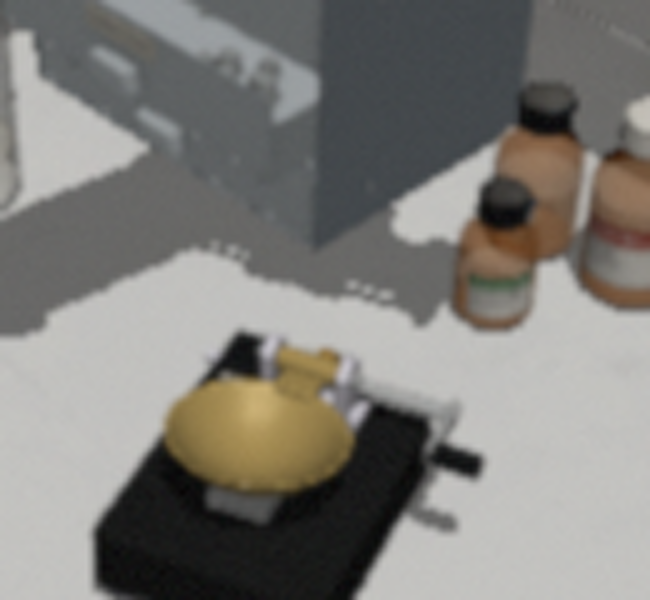

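View pics/sc15.png

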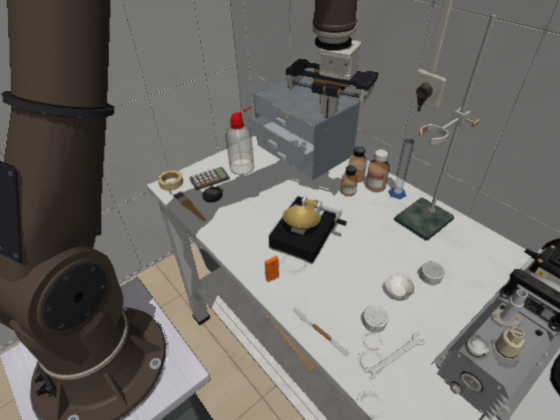

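The scene is unchanged after 2 s, so the cup has settled. The other things also look undisturbed. I'll check the rim's extent against the expected angle.

```bash
python3 - <<'E'
from h import *
YAWt=.39
s=arm.observe();c=cam('wrist',s);sc=cam('scene')
a=np.linspace(0,2*np.pi,200)
for th in(0,.1,.17,.25,.35):
    r=63+47*np.cos(a);P=np.array([np.append(dev2w(48-ri*np.cos(th),2+47*np.sin(ai)),.079+ri*np.sin(th)/1000) for ri,ai in zip(r,a)])
    q=proj(c,P);p=proj(sc,P);print(th,'w',q.min(0).round(1),q.max(0).round(1),'s',p.min(0).round(1),p.max(0).round(1))
w=cv2.imread('pics/w15.png');crop(w[:,:,::-1],215,0,130,145,4.5,'pics/w15z.png')
E
```

```text
0 w [235.4  10.1] [323.2 106.3] s [282.8 205.5] [320.8 231.9]
0.1 w [234.6   7.3] [324.  106.3] s [282.8 204.9] [320.9 228.7]
0.17 w [234.1   5.9] [324.6 106.4] s [282.9 204.4] [321.1 226.3]
0.25 w [233.4   5.1] [325.3 106.7] s [283.2 203.7] [321.3 223.5]
0.35 w [232.6   5.4] [326.1 107.1] s [283.6 202.8] [321.6 219.8]
```

View pics/w15z.png

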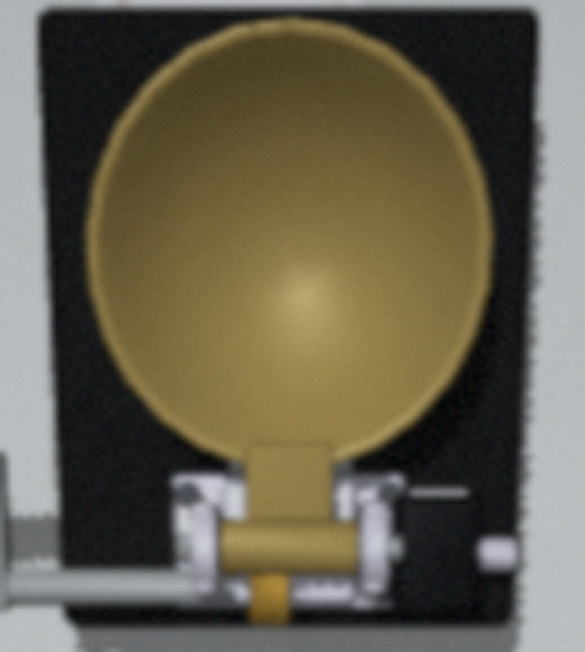

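The wrist view shows the cup level and centred, with its rim top at v≈4. The model predicts 5.9 at 0.17 rad and 10 at 0. The scene picture is unchanged after 2 s, and the hand is clear of everything. I'll hand in.

```bash
python3 - <<'E'
from cell import arm
print(arm.observe()['force'].round(1)); print(arm.sign_off())
E
```

```text
[-0.1 -0.3 -0.4]
the job is handed in; nothing more can be done
None
```

I handed the job in at about 17.5 s: the block lies flat against the bracket and the cup rests on it. I only pushed with the fingers. The block was tipped over towards the bracket and pushed until it stopped, where the force rose to about 10 N. Then I swung the cup forward from behind its rim until it sank onto the block under its own weight.

**Gauge block:** before the cup came down, its near end measured at device x ≈ -39.3 mm, against -40 expected. It was 1.5–3 mm to the left of the middle line. After the cup came down, the near end still showed in the same place.

**Cup angle:** I had no direct reading of the hinge. The wrist view of the rim fits about 0.17 rad or slightly more, and the scene view fits 0.1 to 0.17. The scene pictures of the cup 2 s apart showed no movement.

**Everything else:** by eye, nothing else on the table looked moved. The hand was clear, with only sensor noise on the wrist force.

**Disagreement:** the views differed on the device's heading, at 0.36 to 0.43 rad. I used 0.37 as the frame and turned the fingers about 0.39 for the final pushes. The bracket squared the block anyway.

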